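Set a valve spool ready for its air test

TASK

This welded valve spool is about to get its air shell test, for which the butterfly valve has to stand half open and the line must hold pressure. Shut the small bleed cock at the spool's end fully, so that its handle lies square across the outlet, and set the butterfly valve half open: squeeze the trigger against its lever, swing the lever to the middle one of the seven notches (45 degrees to the pipe) and let go so that the latch drops into that notch. Leave the loose things round the spool where they lie.

Things in the scene. Friction and masses are not known exactly. Their poses are not given: they have to be found in the camera images.
- spool: Fixed test piece on a dark base plate 130 x 320 x 8 mm: 42 mm steel pipe along the spool's y axis, 80 mm above the bench, with 96 mm flanges, a grey butterfly valve in the middle, blank flanges on the ends. Origin on the bench under the valve stem, z up; +y points to the brass bleed cock, -y to the air nipple, -x to where the lever points when shut. Flange rims reach 128 mm high.
- valve_lever (a joint): Angle of the butterfly valve's hand lever (rad) about its upright stem: 0 shut (square to the pipe, pointing to the spool's -x), growing counter-clockwise from above towards the spool's -y; 0.785 half open, 1.571 open (along the pipe). Stays where left (0.3 N m friction). Seven notches, 0.262 rad apart from 0 to 1.571, in the rim of the fixed steel plate under it; the latch locks it in them.
- trigger (a joint): Trigger, a dark steel bar beside the lever's handle, on the side towards which the lever opens: 0 let go, 0.16 (rad) squeezed against the handle, against a spring (8 N at the grip point). Above 0.13 the latch is clear of the notches and the lever swings freely.
- latch_pawl (a joint): Withdrawal of the lever's latch pawl (m), coupled to the trigger: 0 dropped into a notch, 0.008 riding on the rim between two notches (as it may at the start), 0.010 fully withdrawn. It drops in when the trigger is let go with the lever within about 0.03 rad of a notch; the lever then has 0.025 rad of play either way.
- valve_axis (a point): Point on the valve lever's turning axis at the height of the middle of its handle, 170 mm above the bench; its axes are those of the spool.
- valve_grip (a point): Grip point on the valve lever, 165 mm from its axis, at half its height, in the middle of handle and trigger when squeezed. Turns with the lever: -x points outward along it, y is the squeezing direction. Here the grey handle (20 mm high) spans y = -1.5 to 12.5 mm; the trigger (18 mm high) y = -22 to -12 mm let go, -12 to -2 mm squeezed. Both run from 120 to 220 mm from the axis, free below.
- bleed_lever (a joint): Angle of the bleed cock's small handle (rad) about its upright stem: 0 open (along the outlet, pointing to the spool's +y), growing counter-clockwise seen from above; 1.571 shut, against its stop (square across, pointing to the spool's -x). Friction 0.2 N m, stays where it is left.
- bleed_axis (a point): Point on the turning axis of the bleed cock's handle at the height of the grip, 126 mm above the bench, 180 mm from the valve stem; its axes are those of the spool.
- bleed_grip (a point): Grip point on the bleed cock's handle, 80 mm from its axis, in the middle of its black plastic sleeve (16 mm wide, 12 mm high, from 43 to 111 mm from the axis). It turns with the handle; +y points outward along the handle, x across it.
- spanner: Loose combination spanner, 212 mm long, 37 mm wide and 10 mm high, lying on the bench in front of the spool; leave alone. Origin under its middle.
- spare_nut: Loose hexagon nut, 36 mm wide and 16 mm high, lying on the bench in front of the spool; leave alone. Origin under its middle.
- pipe_offcut: Loose piece of 48 mm pipe, 70 mm high, standing on the bench behind the spool; leave alone. Origin under its middle.

How it is judged:
At the end, for the whole second after the job is handed in: The bleed cock's handle stands within 0.1 rad of fully shut (above 1.47 rad); the valve lever stands at rest within 0.06 rad of 0.785 rad (half open) with its pawl dropped into the middle notch (less than 3 mm withdrawn) and the trigger let go (value of joint bleed_lever above 1.47 rad and value of joint valve_lever between 0.725 and 0.845 rad and value of joint latch_pawl below 0.003 m and velocity of joint valve_lever between -0.05 and 0.05 rad/s); the robot touches nothing.
It fails at once if a loose bystander (spanner, nut, piece of pipe) has been moved by more than 30 mm (distance of any of spanner, spare_nut, pipe_offcut from where it was at the start of the episode above 0.03 m).
It also fails if it takes over 51 s, if anything falls off the work surface, if the arm or the gripper's body presses on something with over 40 N, if the wrist force passes 120 N, or if a joint passes its speed limit or range.

ROBOT

A 6-joint arm with a two-finger parallel gripper is mounted at the origin on the work surface; the furniture and walls round the work are solid. World frame = base frame: x ahead of the robot, y to its left, z up, the work surface at z = 0. Lengths are in m, angles in rad, forces in N, time in s.
With the tool pointing down it reaches from about 0.425 to 0.95 m from the base axis. Payload 3.5 kg.
Tool frame: the origin (TCP) lies between the finger pads; the fingertips stand 19 mm ahead of it and the grasp point (between the pads) is the TCP; z points along the fingers, y is the line along which they close (so a half turn about z gives the same grasp; the last joint's range is limited). The gripper opens to 85 mm and grips with 20 to 120 N. Pads are 22 mm wide; open, the fingers measure 114 mm over their backs; the gripper's body (76 mm by 85 mm) begins 54 mm behind the grasp point. The pads swing forward as they close: fully open they stand 13 mm farther back than shut.
Start: joints at [1.163, 0.286, 1.577, -0, 1.279, -0.15], TCP at [0.172, 0.653, 0.25] pointing down, gripper open.
Joint ranges: [-2.77, 2.77], [-0.9, 2.22], [0.21, 2.48], [-1.53, 4.67], [0.24, 2.81], [-2.84, 2.84]. Speed limits (rad/s): [2.79, 2.79, 3.14, 3.14, 3.14, 3.14].

INTERFACE

Orientations are given as a unit quaternion [x, y, z, w].
In Python, from plant import monitor, eyes, ctrl gives the robot as it stands.
- The arm moves only by the shell command python3 -m handwheel 'ROWS' [FORCE]. ROWS is JSON, a list of rows, each a list of 7 numbers: the shift along the tool's x, y, z in units of 40 cm (1.0 is 40 cm), then the turn, a rotation vector about the tool's x, y, z in units of pi rad (1.0 is pi rad), then the opening, from -1 (shut) to 1 (fully open). A call has 1 to 12 rows; each row is the pose to reach, as a shift and turn from the pose commanded when the call began, along the tool's axes at that moment, turning the shorter way round; what a row does not reach only later rows make up. A row lasts 1/8 s, in which the tool goes at most 62.5 mm and 10.7 degrees, less where a joint would pass 70% of its speed; a pose out of reach is approached as far as the arm can. A call with a number of a shift or a turn outside -1 to 1 is refused whole. A call with a gripper value outside its range is refused whole. The fingers move at their own pace and stop on an object; FORCE is the grip in N (left out, the last holds). Time passes only in rows, so rows that repeat a pose let the fingers close. It gives the time, the measured TCP pose, the force, the opening and the grip force at its end, in the units of the state.
- monitor.get_state(): the state, without advancing time (a new reading comes with each control period).
- eyes.read_camera(name): name is "scene" or "top"; returns the picture (384x512x3 uint8, red, green, blue); there is no depth.
- eyes.camera_params(name): a dict with "K" (3x3 intrinsics, pixels), "R" (3x3) and "t" (3): a world point X has camera coordinates R X + t. Camera axes: x right, y down, z forward; pixel columns grow to the right and rows downward; lengths in m; the calibration is good to about 2 mm. A picture is of the moment at which its call begins. camera_params takes no time and is no camera call.
- ctrl.sign_off(): hands the job in; it is judged then, once.
The state is a dict: "time": time; "qpos": joint angles; "dq": joint speeds; "joint_efforts": joint torques, N m; "eef_pos": TCP position; "tcp_rot": TCP orientation; "contact_force": force on the tool from outside, world axes, zero at the start; "wrist_torque": the same for the moment, N m; "opening": opening from 0.0 (shut) to 1.0 (fully open); "finger_force": force on a finger pad.
Only numpy, scipy, OpenCV 4.12 (cv2) and the standard library are available. Lean on these libraries where they do the work, as an engineer would, in place of code of your own. Each camera call takes 0.05 s, during which the arm holds its last target. There are 200 camera calls.

## Working session

There is one attempt and no reset: what is moved stays moved. The work goes in short steps, Python scripts to look and compute and a shell command to move; the robot and the scene stay as the last step left them, time stands still between calls to the robot, and variables do not carry over. Pictures are saved under pics/ and viewed, at most 10 in all, crops included, and the job is handed in when it is done.

```bash
mkdir -p pics
python3 - <<'E'
from plant import monitor, eyes
import cv2, numpy as np
s=monitor.get_state(); print({k:np.round(v,3) for k,v in s.items()})
for n in("scene","top"):
    cv2.imwrite(f"pics/{n}0.png",cv2.resize(eyes.read_camera(n)[:,:,::-1],(768,576),interpolation=cv2.INTER_CUBIC))
    p=eyes.camera_params(n); print(n,np.round(p["K"],1).tolist(),np.round(p["R"],3).tolist(),np.round(p["t"],3))
E
```

```text
{'time': np.float64(0.0), 'qpos': array([ 1.163,  0.287,  1.578,  0.   ,  1.279, -0.15 ]), 'dq': array([-0.002,  0.   , -0.001, -0.001,  0.001,  0.001]), 'joint_efforts': array([ 0.0000e+00, -4.0599e+01, -2.9262e+01, -0.0000e+00,  6.0000e-03,
       -0.0000e+00]), 'eef_pos': array([0.172, 0.652, 0.249]), 'tcp_rot': array([ 0.129,  0.992, -0.001, -0.   ]), 'contact_force': array([ 0.944,  0.723, -0.017]), 'wrist_torque': array([-0.073,  0.017,  0.012]), 'finger_force': np.float64(0.0), 'opening': np.float64(1.003)}
scene [[447.3, 0.0, 257.7], [0.0, 447.3, 192.3], [0.0, 0.0, 1.0]] [[0.809, -0.588, -0.011], [-0.242, -0.316, -0.918], [0.536, 0.745, -0.397]] [-0.514  0.257  0.764]
top [[436.2, 0.0, 250.6], [0.0, 436.2, 198.4], [0.0, 0.0, 1.0]] [[0.022, -1.0, 0.02], [-0.989, -0.025, -0.148], [0.148, -0.017, -0.989]] [-0.09   0.639  0.972]
```

View pics/top0.png

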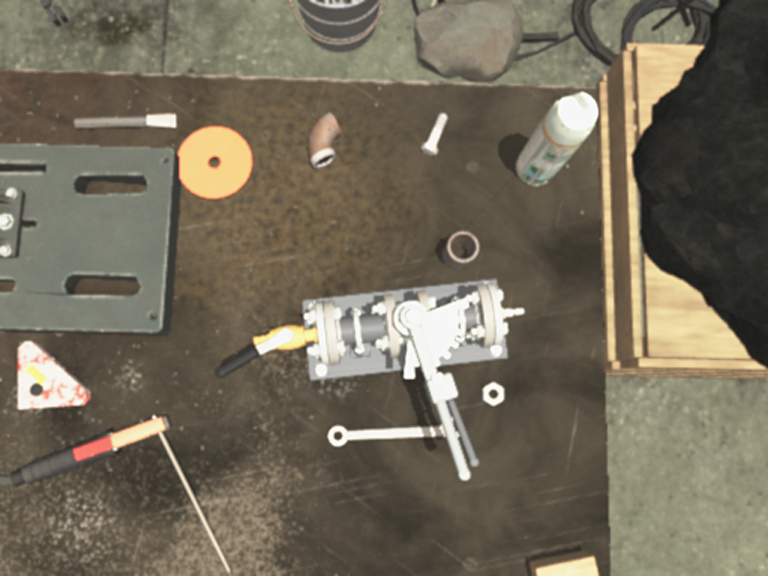

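View pics/scene0.png

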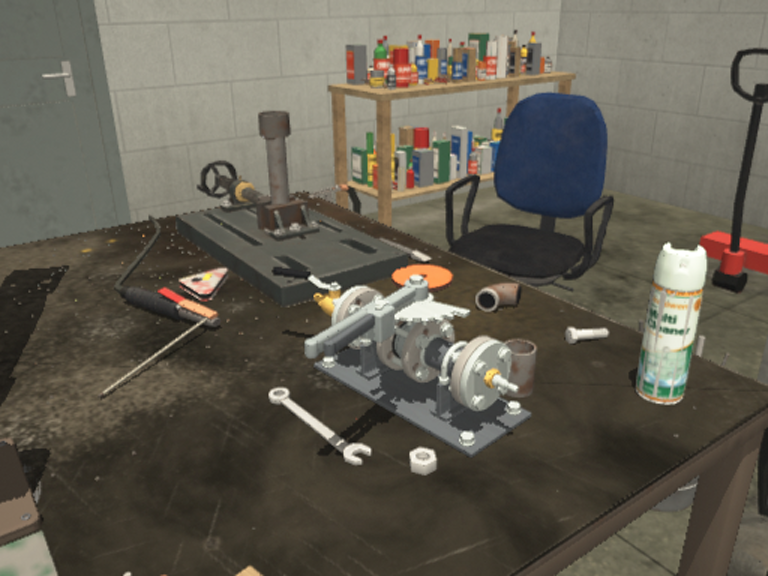

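The top view shows the spool with its stem at (411,317), the lever tip at (464,474), the bleed stem near (290,337) and its tip at (220,372). The plate corners are at (302,299), (497,280), (507,355) and (310,380). The scene view shows the plate corners at (470,452), (530,411) and (316,365). Next I fit the pose.

```bash
cat > h.py <<'E'
import numpy as np
from plant import eyes, monitor
from scipy.optimize import least_squares
from scipy.spatial.transform import Rotation as Ro
P={n:eyes.camera_params(n) for n in("top","scene")}
def proj(n,X):
    p=P[n]; c=np.asarray(p["K"])@(np.asarray(p["R"])@X+np.asarray(p["t"]).ravel()); return c[:2]/c[2]*1.5
def ray(n,uv,z):
    p=P[n];R=np.asarray(p["R"]);C=-R.T@np.asarray(p["t"]).ravel()
    d=R.T@np.linalg.solve(p["K"],[uv[0]/1.5,uv[1]/1.5,1]); return C+d*(z-C[2])/d[2]
def sp(q,X):
    c,s=np.cos(q[2]),np.sin(q[2]); return np.array([q[0]+c*X[0]-s*X[1],q[1]+s*X[0]+c*X[1],X[2]])
E
python3 - <<'E'
from h import *
obs=[("top",(302,299),(.065,.16,.008)),("top",(497,280),(.065,-.16,.008)),("top",(507,355),(-.065,-.16,.008)),("top",(310,380),(-.065,.16,.008)),
("scene",(470,452),(-.065,-.16,.008)),("scene",(530,411),(.065,-.16,.008)),("scene",(316,365),(-.065,.16,.008))]
f=lambda q:np.concatenate([proj(n,sp(q,X))-uv for n,uv,X in obs])
r=least_squares(f,[.6,0,0],loss='soft_l1',f_scale=2);q=r.x;print(q,np.round(f(q).reshape(-1,2),1).tolist())
def inv(q,w): d=w[:2]-q[:2];c,s=np.cos(q[2]),np.sin(q[2]);return np.array([c*d[0]+s*d[1],-s*d[0]+c*d[1]])
for nm,uv,z in[("stem",(410,316),.185),("ltip",(464,475),.175),("btip",(220,371),.126),("bstem",(288,337),.126),("trigtip",(475,462),.17)]:
    w=ray("top",uv,z);print(nm,w.round(3),inv(q,w).round(3))
for nm,uv,z in[("nut",(493,394),.016),("off",(462,243),.07),("spanR",(450,432),.008),("spanL",(338,436),.008)]:
    print(nm,ray("top",uv,z).round(3))
for nm,X in[("va",(0,0,.17)),("ba",(0,.18,.126))]:
    w=sp(q,np.array(X));print(nm,w.round(4),proj("top",w).round(),proj("scene",w).round())
E
```

```text
[ 0.59877619 -0.12288204  0.13455451] [[-0.7, 0.0], [-0.4, -2.1], [0.8, 2.1], [-0.8, -0.5], [0.6, 1.1], [1.3, 1.0], [-2.8, -2.1]]
stem [ 0.597 -0.12   0.185] [-0.002  0.004]
ltip [ 0.389 -0.194  0.175] [-0.217 -0.043]
btip [0.519 0.143 0.126] [-0.043  0.274]
bstem [0.57  0.05  0.126] [-0.006  0.175]
trigtip [ 0.406 -0.21   0.17 ] [-0.203 -0.06 ]
nut [ 0.497 -0.264  0.016]
off [ 0.727 -0.207  0.07 ]
spanR [ 0.436 -0.198  0.008]
spanL [ 0.426 -0.022  0.008]
va [ 0.5988 -0.1229  0.17  ] [412. 316.] [416. 285.]
ba [0.5746 0.0555 0.126 ] [284. 333.] [334. 279.]
```

```bash
cat >> h.py <<'E'
def to(x,y,z,yaw,tag=""):
    "shift and turn (in move units) from present pose to tool-down pose with closing line at yaw"
    s=monitor.get_state();R=Ro.from_quat(s["tcp_rot"])
    c,n=np.cos(yaw),np.sin(yaw)
    T=Ro.from_matrix(np.array([[-n,c,0],[c,n,0],[0,0,-1]]).T.T if False else np.column_stack([[ n,-c,0],[c,n,0],[0,0,-1]]) )
    if np.linalg.det(T.as_matrix())<0: raise SystemExit
    d=R.inv().apply(np.array([x,y,z])-s["eef_pos"])/.4
    print(tag,np.round(d,3).tolist(),np.round((R.inv()*T).as_rotvec()/np.pi,3).tolist())
Q=[.5988,-.1229,.1346]
def bleed(b,r=.082,z=.125):
    a=Q[2]+b;ax=sp(Q,np.array([0,.18,z])); return ax[0]-r*np.sin(a),ax[1]+r*np.cos(a),z,a
def lever(a,r=.165,z=.17,off=0):
    t=Q[2]+a;c,s=np.cos(t),np.sin(t)
    return Q[0]-r*c-off*s,Q[1]-r*s+off*c,z,t+np.pi/2-np.pi
E
python3 - <<'E'
from h import *
x,y,z,a=bleed(.43)
for t in(a,a+np.pi): to(x,y,.24,t)
E
```

```text
Traceback (most recent call last):
  File "h.py", line 17, in to
    T=Ro.from_matrix(np.array([[-n,c,0],[c,n,0],[0,0,-1]]).T.T if False else np.column_stack([[ n,-c,0],[c,n,0],[0,0,-1]]) )
  File "scipy/spatial/transform/_rotation.pyx", line 1143, in scipy.spatial.transform._rotation.Rotation.from_matrix
ValueError: Non-positive determinant (left-handed or null coordinate frame) in rotation matrix 0: [[ 0.53507794  0.8448027   0.        ]
 [-0.8448027   0.53507794  0.        ]
 [ 0.          0.         -1.        ]].
```

```bash
python3 - <<'E'
s=open('h.py').read().split('\n')
i=[k for k,l in enumerate(s) if 'T=Ro' in l][0]
s[i]="    T=Ro.from_matrix(np.column_stack([[-n,c,0],[c,n,0],[0,0,-1]]))"; del s[i+1]
open('h.py','w').write('\n'.join(s))
E
python3 -c "
from h import *
x,y,z,a=bleed(.43)
to(x,y,.24,a)"
```

```text
[-1.204, -1.046, 0.024] [-0.001, 0.0, 0.238]
```

```bash
python3 -m handwheel '[[-0.6,-0.52,0.012,0,0,0.12,0.3],[-0.6,-0.52,0.012,0,0,0.12,0.3],[-0.6,-0.52,0.012,0,0,0.12,0.3],[-0.6,-0.52,0.012,0,0,0.12,0.3],[-0.6,-0.52,0.012,0,0,0.12,0.3],[-0.6,-0.52,0.012,0,0,0.12,0.3]]' 20; python3 -c "
from h import *
x,y,z,a=bleed(.43)
to(x,y,.24,a)"
```

```text
time: 0.85
eef_pos: [0.3527, 0.3875, 0.245]
tcp_rot: [0.315, 0.949, -0.001, -0.0]
contact_force: [-0.5, 0.8, 0.2]
opening: 0.649
finger_force: 0.0
 [-0.749, -0.261, 0.013] [-0.0, 0.0, 0.116]
```

```bash
python3 -m handwheel '[[-0.75,-0.26,0.01,0,0,0.116,0.3],[-0.75,-0.26,0.01,0,0,0.116,0.3],[-0.75,-0.26,0.01,0,0,0.116,0.3],[-0.75,-0.26,0.01,0,0,0.116,0.3],[-0.75,-0.26,0.01,0,0,0.116,0.3],[-0.75,-0.26,0.01,0,0,0.116,0.3],[-0.75,-0.26,0.01,0,0,0.116,0.3]]'
python3 - <<'E'
from h import *
import cv2
to(*bleed(.43))
im=eyes.read_camera("scene")[:,:,::-1]
cv2.imwrite("pics/s1.png",cv2.resize(im[120:260,150:360],(800,533),interpolation=cv2.INTER_CUBIC))
E
```

```text
time: 1.72
eef_pos: [0.5307, 0.1293, 0.241]
tcp_rot: [0.479, 0.878, -0.0, -0.001]
contact_force: [-0.2, -0.5, 1.0]
opening: 0.652
finger_force: 0.0
 [-0.01, -0.006, 0.29] [-0.0, -0.0, 0.002]
```

View pics/s1.png

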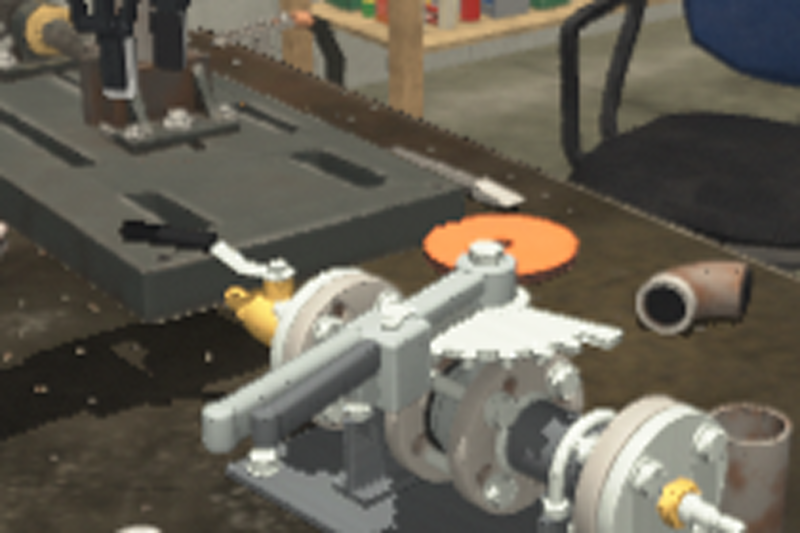

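The crop shows the black sleeve from (122,232) to (213,238), with the two fingers above it at (115,60) and (170,40). Next I check the sleeve's height by projection, then descend.

```bash
python3 - <<'E'
from h import *
f=lambda p:((p/1.5-[150,120])*3.81).round()
for r in(.043,.111): print(f(proj("scene",np.array(bleed(.43,r,.126)[:3]))))
E
python3 -m handwheel '[[-0.01,-0.005,0.29,0,0,0,0.3],[-0.01,-0.005,0.29,0,0,0,0.3],[-0.01,-0.005,0.29,0,0,0,0.3],[-0.01,-0.005,0.29,0,0,0,0.3]]'
python3 -c "
from h import *
to(*bleed(.43))"
```

```text
[215. 242.]
[122. 229.]
time: 2.28
eef_pos: [0.5323, 0.1255, 0.1276]
tcp_rot: [0.478, 0.878, 0.001, 0.001]
contact_force: [0.8, 0.6, -0.0]
opening: 0.645
finger_force: 0.0
 [0.001, -0.004, 0.007] [0.001, 0.0, 0.003]
```

Projection matches. Close on the sleeve.

```bash
python3 -m handwheel '[[0,0,0.004,0,0,0,-0.9],[0,0,0.004,0,0,0,-0.9],[0,0,0.004,0,0,0,-0.9],[0,0,0.004,0,0,0,-0.9],[0,0,0.004,0,0,0,-0.9],[0,0,0.004,0,0,0,-0.9]]' 20
python3 -c "
from h import *
for b in np.arange(.6,1.63,.17): to(*bleed(b),tag=round(b,2))"
```

```text
time: 3.02
eef_pos: [0.5323, 0.1244, 0.1259]
tcp_rot: [0.48, 0.877, 0.001, 0.001]
contact_force: [-2.7, -0.6, 5.8]
opening: 0.185
finger_force: 20.5
0.6 [0.0, -0.037, 0.002] [0.001, 0.0, -0.052]
0.77 [-0.009, -0.071, 0.002] [0.001, 0.0, -0.106]
0.94 [-0.023, -0.103, 0.002] [0.001, 0.0, -0.161]
1.11 [-0.042, -0.132, 0.002] [0.001, 0.0, -0.215]
1.28 [-0.066, -0.157, 0.002] [0.0, 0.0, -0.269]
1.45 [-0.094, -0.178, 0.002] [0.0, 0.0, -0.323]
1.62 [-0.125, -0.194, 0.002] [0.0, 0.0, -0.377]
```

```bash
python3 -m handwheel '[[0,-0.037,0,0,0,-0.052,-0.9],[-0.009,-0.071,0,0,0,-0.106,-0.9],[-0.023,-0.103,0,0,0,-0.161,-0.9],[-0.042,-0.132,0,0,0,-0.215,-0.9],[-0.066,-0.157,0,0,0,-0.269,-0.9],[-0.094,-0.178,0,0,0,-0.323,-0.9],[-0.125,-0.194,0,0,0,-0.377,-0.9],[-0.125,-0.194,0,0,0,-0.377,-0.9],[-0.125,-0.194,0,0,0,-0.377,-0.9]]'
python3 -c "
from h import *
to(*bleed(1.571)); to(*bleed(1.65))"
```

```text
time: 4.15
eef_pos: [0.4943, 0.044, 0.1258]
tcp_rot: [-0.089, 0.996, 0.005, 0.002]
contact_force: [-0.9, 14.8, 7.4]
opening: 0.182
finger_force: 31.0
 [0.002, 0.002, 0.002] [0.003, 0.002, 0.014]
 [0.002, -0.015, 0.002] [0.003, 0.002, -0.011]
```

Against the stop (15 N). Release and lift.

```bash
python3 -m handwheel '[[0,0,0,0,0,0,0],[0,0,0,0,0,0,0],[0,0,0,0,0,0,0],[0,0,-0.3,0,0,0,0.4],[0,0,-0.35,0,0,0,0.4],[0,0,-0.35,0,0,0,0.4],[0,0,-0.35,0,0,0,0.4]]'
python3 - <<'E'
from h import *
import cv2
im=eyes.read_camera("top")[:,:,::-1]
cv2.imwrite("pics/t2.png",cv2.resize(im[170:340,120:360],(800,567),interpolation=cv2.INTER_CUBIC))
f=lambda p:((p/1.5-[120,170])*800/240).round()
for r in(.0,.111): print(f(proj("top",np.array(bleed(1.571,r,.126)[:3]))))
for a in(.18,.22,.26):
  print(a,[f(proj("top",np.array(lever(a,.225,.178,o)[:3]))).tolist() for o in(.0125,-.0015)])
to(*lever(.22,z=.27))
E
```

```text
time: 5.03
eef_pos: [0.4937, 0.04, 0.2649]
tcp_rot: [-0.092, 0.996, -0.0, 0.001]
contact_force: [0.1, -0.7, -0.9]
opening: 0.703
finger_force: 0.0
[231. 174.]
[247. 349.]
0.18 [[609.0, 504.0], [631.0, 497.0]]
0.22 [[623.0, 500.0], [646.0, 492.0]]
0.26 [[638.0, 495.0], [660.0, 486.0]]
 [0.221, -0.519, -0.018] [-0.001, -0.0, 0.946]
```

View pics/t2.png

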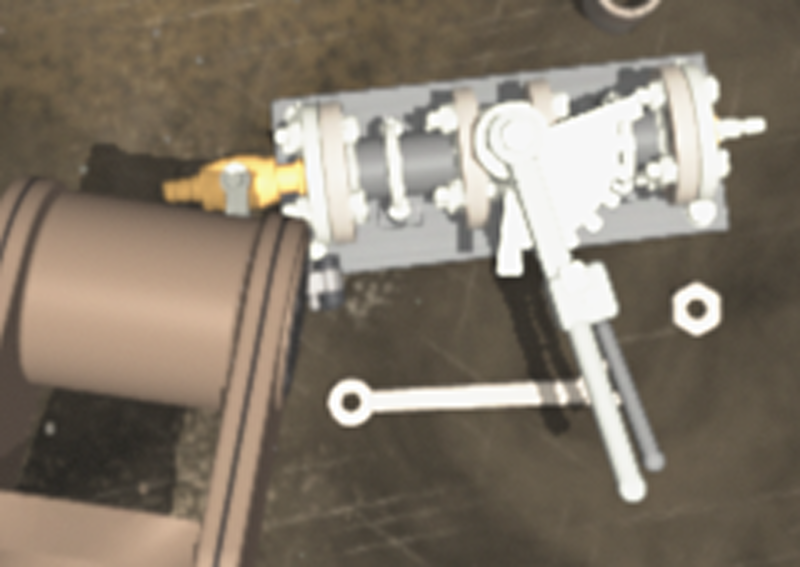

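The bleed handle's root points straight down from its stem at (237,178), so it is square to the pipe. The valve lever tip is at (632,495), which matches a≈0.22. Now I move over the lever.

```bash
python3 -m handwheel '[[0.22,-0.52,-0.018,0,0,0.946,0.6],[0.22,-0.52,-0.018,0,0,0.946,0.6],[0.22,-0.52,-0.018,0,0,0.946,0.6],[0.22,-0.52,-0.018,0,0,0.946,0.6],[0.22,-0.52,-0.018,0,0,0.946,0.6],[0.22,-0.52,-0.018,0,0,0.946,0.6],[0.22,-0.52,-0.018,0,0,0.946,0.6],[0.22,-0.52,-0.018,0,0,0.946,0.6],[0.22,-0.52,-0.018,0,0,0.946,0.6],[0.22,-0.52,-0.018,0,0,0.946,0.6],[0.22,-0.52,-0.018,0,0,0.946,0.6],[0.22,-0.52,-0.018,0,0,0.946,0.6]]'
python3 -c "
from h import *
to(*lever(.22,z=.27)); to(*lever(.22))"
```

```text
time: 6.58
eef_pos: [0.4438, -0.1797, 0.2676]
tcp_rot: [0.86, 0.51, -0.001, -0.003]
contact_force: [0.2, -0.4, 0.5]
opening: 0.799
finger_force: 0.0
 [-0.001, 0.001, -0.006] [-0.002, 0.001, 0.228]
 [-0.001, 0.003, 0.244] [-0.002, 0.001, 0.228]
```

```bash
python3 -m handwheel '[[0,0.002,0,0,0,0.228,0.6],[0,0.002,0,0,0,0.228,0.6],[0,0.002,0,0,0,0.228,0.6],[0,0.002,0,0,0,0.228,0.6],[0,0.002,0,0,0,0.228,0.6],[0,0.002,0,0,0,0.228,0.6]]'
python3 -c "
from h import *
s=monitor.get_state();print(s['qpos'].round(2));to(*lever(.22))"
```

```text
time: 7.32
eef_pos: [0.4452, -0.1805, 0.2694]
tcp_rot: [0.984, 0.18, -0.001, -0.001]
contact_force: [0.5, 0.2, 0.3]
opening: 0.799
finger_force: 0.0
[-0.6  -0.17  2.02 -0.    1.3   0.61]
 [-0.002, -0.001, 0.249] [-0.001, 0.001, 0.003]
```

```bash
python3 -m handwheel '[[-0.002,0,0.248,0,0,0.003,0.6],[-0.002,0,0.248,0,0,0.003,0.6],[-0.002,0,0.248,0,0,0.003,0.6],[-0.002,0,0.248,0,0,0.003,0.6],[-0.002,0,0.248,0,0,0.003,0.6]]'
python3 -m handwheel '[[0,0,0,0,0,0,-0.9],[0,0,0,0,0,0,-0.9],[0,0,0,0,0,0,-0.9],[0,0,0,0,0,0,-0.9],[0,0,0,0,0,0,-0.9],[0,0,0,0,0,0,-0.9],[0,0,0,0,0,0,-0.9]]' 40
python3 -c "
from h import *
s=monitor.get_state();print(s['wrist_torque'].round(2))
for a in np.arange(.22,.86,.1): to(*lever(a),tag=round(a,2))"
```

```text
time: 7.95
eef_pos: [0.4463, -0.1819, 0.1744]
tcp_rot: [0.985, 0.175, 0.002, 0.002]
contact_force: [-0.3, 0.1, 0.6]
opening: 0.803
finger_force: 0.0
time: 8.82
eef_pos: [0.4454, -0.1817, 0.173]
tcp_rot: [0.985, 0.174, 0.0, 0.001]
contact_force: [-2.3, -1.2, 6.1]
opening: 0.275
finger_force: 40.7
[-0.25  0.32 -0.37]
0.22 [-0.002, -0.005, 0.008] [0.001, -0.0, -0.001]
0.32 [0.0, 0.036, 0.008] [0.001, -0.0, -0.033]
0.42 [0.007, 0.077, 0.008] [0.001, -0.0, -0.065]
0.52 [0.017, 0.117, 0.008] [0.001, -0.0, -0.097]
0.62 [0.032, 0.156, 0.008] [0.001, -0.0, -0.129]
0.72 [0.05, 0.193, 0.008] [0.001, -0.0, -0.161]
0.82 [0.071, 0.228, 0.008] [0.001, 0.0, -0.192]
```

```bash
python3 -m handwheel '[[0,0.036,0,0,0,-0.033,-0.9],[0.007,0.077,0,0,0,-0.065,-0.9],[0.017,0.117,0,0,0,-0.097,-0.9],[0.032,0.156,0,0,0,-0.129,-0.9],[0.05,0.193,0,0,0,-0.161,-0.9],[0.063,0.216,0,0,0,-0.181,-0.9],[0.063,0.216,0,0,0,-0.181,-0.9],[0.063,0.216,0,0,0,-0.181,-0.9],[0.063,0.216,0,0,0,-0.181,-0.9]]'
python3 - <<'E'
from h import *
import cv2
to(*lever(.785))
im=eyes.read_camera("top")[:,:,::-1]
cv2.imwrite("pics/t3.png",cv2.resize(im[190:310,250:410],(800,600),interpolation=cv2.INTER_CUBIC))
E
```

```text
time: 9.95
eef_pos: [0.5003, -0.2544, 0.1731]
tcp_rot: [0.897, 0.443, 0.002, 0.003]
contact_force: [5.8, -2.3, 3.0]
opening: 0.267
finger_force: 40.6
 [-0.002, -0.003, 0.008] [0.002, -0.001, -0.001]
```

View pics/t3.png

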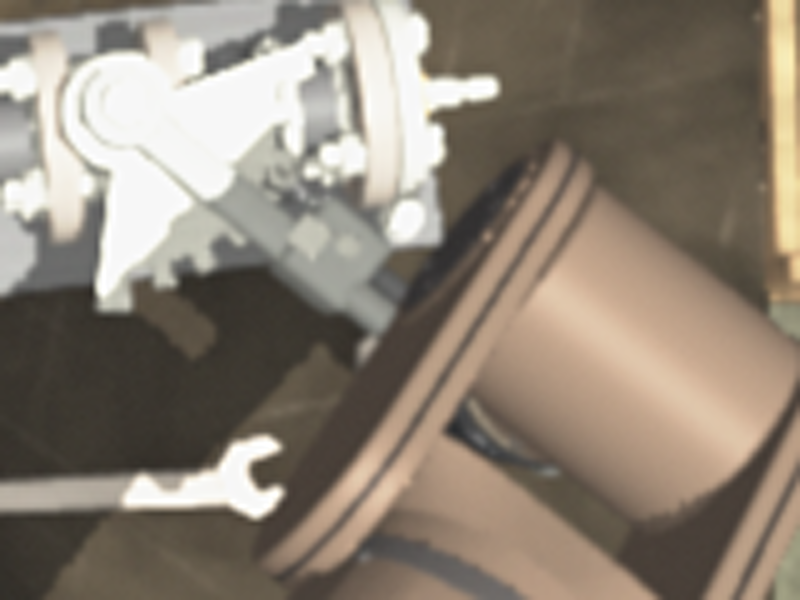

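The lever has swung to about 45 degrees, and its block is at (340,250). Now I let go and lift.

```bash
python3 -m handwheel '[[0,0,0,0,0,0,0],[0,0,0,0,0,0,0.6],[0,0,0,0,0,0,0.6],[0,0,0,0,0,0,0.6],[0,0,0,0,0,0,0.6]]'
python3 -m handwheel '[[0,0,-0.15,0,0,0,0.6],[0,0,-0.3,0,0,0,0.6],[-0.1,0,-0.4,0,0,0,0.6],[-0.3,0.3,-0.4,0,0,0,0.6],[-0.3,0.5,-0.4,0,0,0,0.6],[-0.3,0.6,-0.4,0,0,0,0.6],[-0.3,0.6,-0.4,0,0,0,0.6]]'
python3 - <<'E'
from h import *
import cv2
t=eyes.read_camera("top")[:,:,::-1]
cv2.imwrite("pics/t4.png",cv2.resize(t[170:330,130:360],(800,557),interpolation=cv2.INTER_CUBIC))
s=eyes.read_camera("scene")[:,:,::-1]
cv2.imwrite("pics/s4.png",cv2.resize(s[160:310,160:370],(800,571),interpolation=cv2.INTER_CUBIC))
f=lambda p:((p/1.5-[130,170])*800/230).round()
for a in(.735,.785,.835):
  print(a,[f(proj("top",np.array(lever(a,.225,.178,o)[:3]))).tolist() for o in(.0125,-.0015)])
print(f(proj("top",np.array(bleed(1.571,.111,.132)[:3]))))
E
```

```text
time: 10.62
eef_pos: [0.4983, -0.2534, 0.1718]
tcp_rot: [0.896, 0.444, -0.0, -0.0]
contact_force: [1.0, -0.6, -0.8]
opening: 0.801
finger_force: 0.0
time: 11.5
eef_pos: [0.6135, -0.4915, 0.3319]
tcp_rot: [0.896, 0.444, 0.0, 0.0]
contact_force: [0.7, -0.5, 0.6]
opening: 0.798
finger_force: 0.0
0.735 [[786.0, 415.0], [802.0, 397.0]]
0.785 [[799.0, 401.0], [814.0, 381.0]]
0.835 [[811.0, 385.0], [825.0, 365.0]]
[222. 364.]
```

View pics/t4.png

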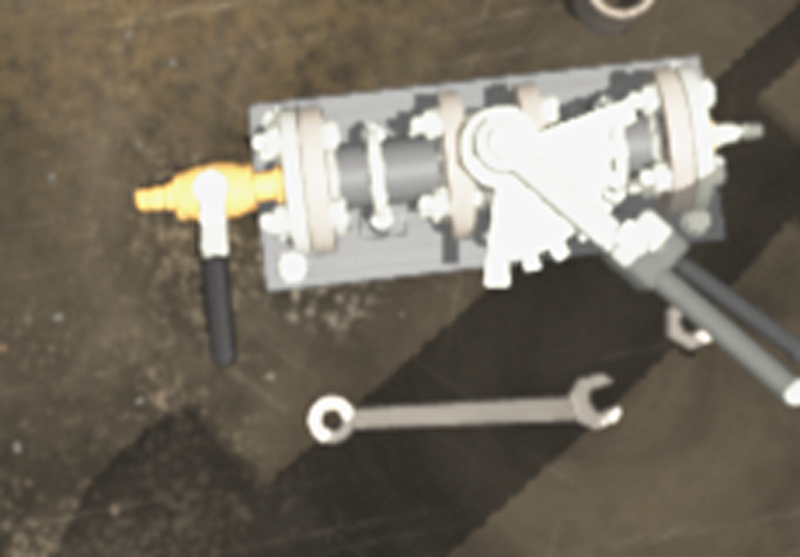

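View pics/s4.png

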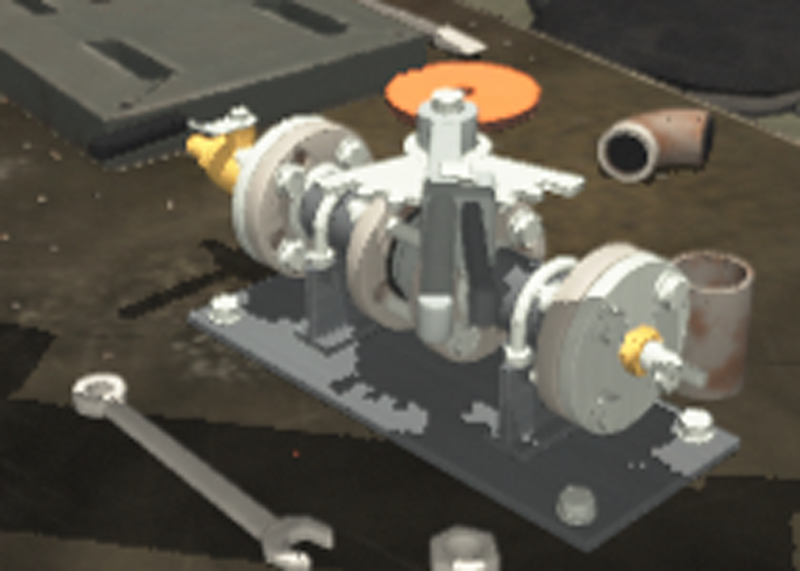

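The bleed handle is square across at (215,300), and the spanner, nut and offcut look untouched. The lever tip is cut off near (800,390), so I need a closer look at the lever and trigger.

Run:
```python
from h import *
import cv2
t=eyes.read_camera("top")[:,:,::-1]
c=t[200:300,265:385]
cv2.imwrite("pics/t5.png",cv2.resize(c,(800,667))[:600])
f=lambda p:((p/1.5-[265,200])*800/120).round().tolist()
for a in(.735,.76,.785,.81):
  print(a,[f(proj("top",np.array(lever(a,r,.178,o)[:3]))) for r in (.12,.22) for o in(.0125,-.0015)])
for nm,q in(("rel",.0),("ride",.128)):  # trigger, pivot ~62 mm inboard of the grip point
  for r in(.12,.165,.215):
    o=[-.012-.062*0+ (q*(r-.103)) -(.16*(r-.165)), -.022+(q*(r-.103))-(.16*(r-.165))]
    print(nm,r,[f(proj("top",np.array(lever(.785,r,.178,k)[:3]))) for k in o])
```

```text
0.735 [[339.0, 361.0], [368.0, 326.0], [594.0, 585.0], [624.0, 549.0]]
0.76 [[346.0, 354.0], [375.0, 318.0], [607.0, 571.0], [635.0, 535.0]]
0.785 [[353.0, 347.0], [381.0, 310.0], [618.0, 558.0], [646.0, 520.0]]
0.81 [[359.0, 340.0], [386.0, 303.0], [630.0, 543.0], [657.0, 505.0]]
rel 0.12 [[387.0, 302.0], [407.0, 276.0]]
rel 0.165 [[520.0, 377.0], [540.0, 351.0]]
rel 0.215 [[669.0, 461.0], [689.0, 434.0]]
ride 0.12 [[383.0, 308.0], [403.0, 282.0]]
ride 0.165 [[505.0, 398.0], [524.0, 371.0]]
ride 0.215 [[641.0, 499.0], [661.0, 472.0]]
```

View pics/t5.png

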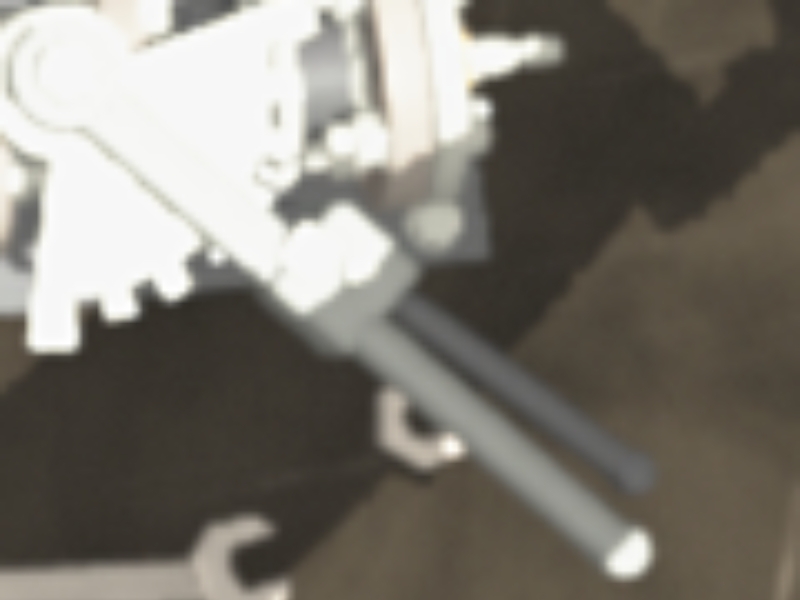

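Run:
```python
from h import *
import cv2
for nm,a,im in(("now",.76,eyes.read_camera("top")),("start",.22,cv2.resize(cv2.imread("pics/top0.png"),(512,384),interpolation=cv2.INTER_AREA))):
  g=cv2.cvtColor(im,cv2.COLOR_BGR2GRAY).astype(np.float32)
  for r in(.15,.165,.18,.2):
    o=np.arange(.03,-.041,-.0025)
    p=np.array([proj("top",np.array(lever(a,r,.179,k)[:3]))/1.5 for k in o],np.float32)
    v=cv2.remap(g,p[:,0:1].copy(),p[:,1:2].copy(),cv2.INTER_LINEAR).ravel()
    print(nm,r,v.astype(int).tolist())
print((np.arange(.03,-.041,-.0025)*1000).tolist())
```

```text
now 0.15 [57, 69, 131, 176, 165, 106, 58, 71, 114, 142, 154, 153, 144, 116, 69, 76, 96, 103, 94, 69, 49, 45, 46, 46, 46, 46, 46, 45, 46]
now 0.165 [80, 78, 75, 74, 74, 75, 92, 116, 124, 143, 155, 152, 142, 117, 75, 72, 91, 102, 100, 85, 67, 63, 66, 68, 69, 70, 70, 71, 71]
now 0.18 [78, 79, 80, 78, 77, 76, 78, 91, 121, 145, 154, 150, 137, 108, 77, 72, 84, 99, 102, 92, 72, 65, 64, 66, 68, 69, 69, 70, 70]
now 0.2 [84, 83, 82, 81, 81, 79, 80, 95, 126, 146, 153, 150, 138, 108, 83, 77, 79, 92, 100, 98, 89, 83, 81, 81, 80, 77, 77, 76, 74]
start 0.15 [188, 236, 206, 148, 123, 132, 164, 188, 195, 228, 240, 239, 228, 182, 123, 138, 165, 156, 113, 79, 75, 75, 75, 76, 78, 78, 79, 82, 83]
start 0.165 [57, 68, 64, 53, 60, 75, 118, 157, 199, 233, 241, 238, 226, 206, 148, 140, 162, 160, 120, 84, 80, 81, 83, 84, 85, 85, 84, 84, 83]
start 0.18 [77, 75, 72, 73, 74, 75, 79, 123, 198, 234, 240, 239, 208, 125, 92, 130, 163, 165, 135, 96, 85, 85, 85, 86, 86, 86, 85, 84, 82]
start 0.2 [86, 88, 88, 87, 86, 86, 91, 138, 213, 237, 241, 236, 198, 112, 82, 121, 157, 167, 141, 97, 84, 84, 84, 84, 83, 82, 82, 82, 82]
[30.0, 27.5, 25.0, 22.500000000000004, 20.000000000000004, 17.500000000000004, 15.000000000000007, 12.500000000000007, 10.000000000000009, 7.50000000000001, 5.0000000000000115, 2.5000000000000124, 1.3877787807814457e-14, -2.4999999999999885, -4.999999999999984, -7.499999999999979, -9.99999999999998, -12.499999999999984, -14.999999999999979, -17.499999999999975, -19.999999999999975, -22.49999999999998, -24.999999999999975, -27.499999999999968, -29.99999999999997, -32.49999999999997, -34.99999999999998, -37.499999999999964, -39.999999999999964]
```

```bash
cat > m.py <<'E'
from h import *
import cv2
g=cv2.cvtColor(np.mean([eyes.read_camera("top") for _ in range(3)],0).astype(np.uint8),cv2.COLOR_RGB2GRAY).astype(np.float32)
o=np.arange(.02,-.041,-.001)
for r in(.165,.18,.2):
    p=np.array([proj("top",np.array(lever(.785,r,.179,k)[:3]))/1.5 for k in o],np.float32)
    v=cv2.remap(g,p[:,0:1].copy(),p[:,1:2].copy(),cv2.INTER_CUBIC).ravel()
    d=np.gradient(v); h=np.argmax(v[:30]); e1=np.argmax(d[:h]); e2=h+np.argmin(d[h:h+12]); e3=e2+np.argmax(d[e2:e2+20]); e4=e3+np.argmin(d[e3:e3+15])
    print(r,"edges mm",[round(o[e]*1000) for e in(e1,e2,e3,e4)])
print(monitor.get_state()["time"])
E
python3 m.py; python3 -m handwheel '[[0,0,0,0,0,0,0.6],[0,0,0,0,0,0,0.6],[0,0,0,0,0,0,0.6],[0,0,0,0,0,0,0.6],[0,0,0,0,0,0,0.6],[0,0,0,0,0,0,0.6],[0,0,0,0,0,0,0.6],[0,0,0,0,0,0,0.6]]'; python3 m.py
```

```text
0.165 edges mm [20, 1, -5, -14]
0.18 edges mm [15, 2, -5, -14]
0.2 edges mm [16, 2, -7, -14]
11.85
time: 12.85
eef_pos: [0.6126, -0.4899, 0.3319]
tcp_rot: [0.896, 0.444, -0.0, -0.0]
contact_force: [0.9, -0.5, 0.1]
opening: 0.801
finger_force: 0.0
0.165 edges mm [20, 1, -5, -14]
0.18 edges mm [15, 2, -5, -14]
0.2 edges mm [16, 2, -7, -14]
13.0
```

```bash
python3 -c "
from h import *
to(*lever(.785,z=.26,off=-.005)); to(*lever(.785,z=.17,off=-.005))"
```

```text
[0.296, -0.571, 0.18] [-0.0, 0.0, 0.0]
 [0.296, -0.571, 0.405] [-0.0, 0.0, 0.0]
```

```bash
python3 -m handwheel '[[0.296,-0.571,0.1,0,0,0,0.2],[0.296,-0.571,0.1,0,0,0,0.2],[0.296,-0.571,0.1,0,0,0,0.2],[0.296,-0.571,0.1,0,0,0,0.2],[0.296,-0.571,0.1,0,0,0,0.2],[0.296,-0.571,0.18,0,0,0,0.2],[0.296,-0.571,0.3,0,0,0,0.2],[0.296,-0.571,0.405,0,0,0,0.2],[0.296,-0.571,0.405,0,0,0,0.2],[0.296,-0.571,0.405,0,0,0,0.2]]'
python3 -c "
from h import *
to(*lever(.785,z=.17,off=-.005));to(*lever(.785,z=.17,off=-.010))"
```

```text
time: 14.25
eef_pos: [0.504, -0.2586, 0.1721]
tcp_rot: [0.896, 0.444, 0.001, 0.002]
contact_force: [0.6, 0.0, 1.3]
opening: 0.602
finger_force: 0.0
 [0.001, -0.005, 0.005] [0.001, 0.0, -0.0]
 [0.001, 0.008, 0.005] [0.001, 0.0, -0.0]
```

```bash
for k in 1 2; do python3 -m handwheel '[[0,0.008,0,0,0,0,0.2],[0,0.008,0,0,0,0,0.2]]' | grep -E 'pos|contact|finger'; done; python3 -m handwheel '[[0,0.006,0,0,0,0,0.2],[0,0.006,0,0,0,0,0.2]]'| grep -E 'pos|contact|finger'; python3 m.py
```

```text
eef_pos: [0.5063, -0.2601, 0.172]
contact_force: [-0.5, -0.1, 1.1]
finger_force: 0.0
eef_pos: [0.508, -0.2613, 0.1703]
contact_force: [-0.3, -0.2, 0.1]
finger_force: 0.0
eef_pos: [0.5097, -0.2627, 0.1699]
contact_force: [0.2, -0.1, -0.8]
finger_force: 0.0Traceback (most recent call last):
  File "m.py", line 8, in <module>
    d=np.gradient(v); h=np.argmax(v[:30]); e1=np.argmax(d[:h]); e2=h+np.argmin(d[h:h+12]); e3=e2+np.argmax(d[e2:e2+20]); e4=e3+np.argmin(d[e3:e3+15])
                                              ~~~~~~~~~^^^^^^^
    return _wrapfunc(a, 'argmax', axis=axis, out=out, **kwds)
    return bound(*args, **kwds)
ValueError: attempt to get argmax of an empty sequence
```

```bash
for k in 1; do python3 -m handwheel '[[0,0.005,0,0,0,0,0.2],[0,0.005,0,0,0,0,0.2]]' | grep -E 'pos|contact|finger_f'; python3 -m handwheel '[[0,0.005,0,0,0,0,0.2],[0,0.005,0,0,0,0,0.2]]' | grep -E 'pos|contact|finger_f';  python3 -m handwheel '[[0,0.005,0,0,0,0,0.2],[0,0.005,0,0,0,0,0.2]]' | grep -E 'pos|contact|finger_f'; done
```

```text
eef_pos: [0.5111, -0.2637, 0.1698]
contact_force: [-0.8, 1.4, 1.1]
finger_force: 0.7
eef_pos: [0.5128, -0.2651, 0.1698]
contact_force: [-2.0, 0.3, -0.1]
finger_force: 0.6
eef_pos: [0.5145, -0.2664, 0.1698]
contact_force: [-3.2, 0.2, -0.1]
finger_force: 0.6
```

```bash
for k in 1; do python3 -m handwheel '[[0,0.005,0,0,0,0,0.2],[0,0.005,0,0,0,0,0.2]]' | grep -E 'pos|contact|finger_f'; python3 -m handwheel '[[0,0.005,0,0,0,0,0.2],[0,0.005,0,0,0,0,0.2]]' | grep -E 'pos|contact|finger_f';  done
```

```text
eef_pos: [0.5162, -0.2675, 0.1699]
contact_force: [-1.3, 0.1, -0.9]
finger_force: 0.6
eef_pos: [0.5175, -0.2686, 0.1698]
contact_force: [-2.3, -0.0, -0.4]
finger_force: 1.2
```

```bash
for k in 1; do python3 -m handwheel '[[0,0.005,0,0,0,0,0.2],[0,0.005,0,0,0,0,0.2]]' | grep -E 'pos|contact|finger_f'; python3 -m handwheel '[[0,0.005,0,0,0,0,0.2],[0,0.005,0,0,0,0,0.2]]' | grep -E 'pos|contact|finger_f';  done
```

```text
eef_pos: [0.5182, -0.2691, 0.1697]
contact_force: [-6.2, 2.3, 2.9]
finger_force: 3.1
eef_pos: [0.5188, -0.2695, 0.1695]
contact_force: [-9.0, 4.2, 4.4]
finger_force: 5.0
```

```bash
python3 -m handwheel '[[0,-0.035,0,0,0,0,0.2],[0,-0.035,0,0,0,0,0.2],[0,-0.035,0,0,0,0,0.2],[0,-0.035,-0.15,0,0,0,0.6],[0,-0.035,-0.3,0,0,0,0.6],[-0.1,-0.03,-0.4,0,0,0,0.6],[-0.3,0.3,-0.4,0,0,0,0.6],[-0.3,0.5,-0.4,0,0,0,0.6],[-0.3,0.6,-0.4,0,0,0,0.6],[-0.3,0.6,-0.4,0,0,0,0.6]]'; python3 m.py
python3 - <<'E'
from h import *
import cv2
t=eyes.read_camera("top")[:,:,::-1]
cv2.imwrite("pics/t6.png",cv2.resize(t[200:290,265:385],(800,600),interpolation=cv2.INTER_CUBIC))
E
```

```text
time: 18.15
eef_pos: [0.6294, -0.5012, 0.3301]
tcp_rot: [0.896, 0.444, 0.0, 0.001]
contact_force: [1.1, -0.0, 0.5]
opening: 0.799
finger_force: 0.0
0.165 edges mm [4, -11, -22, -30]
0.18 edges mm [3, -11, -25, -33]
0.2 edges mm [2, -11, -28, -36]
18.3
```

View pics/t6.png

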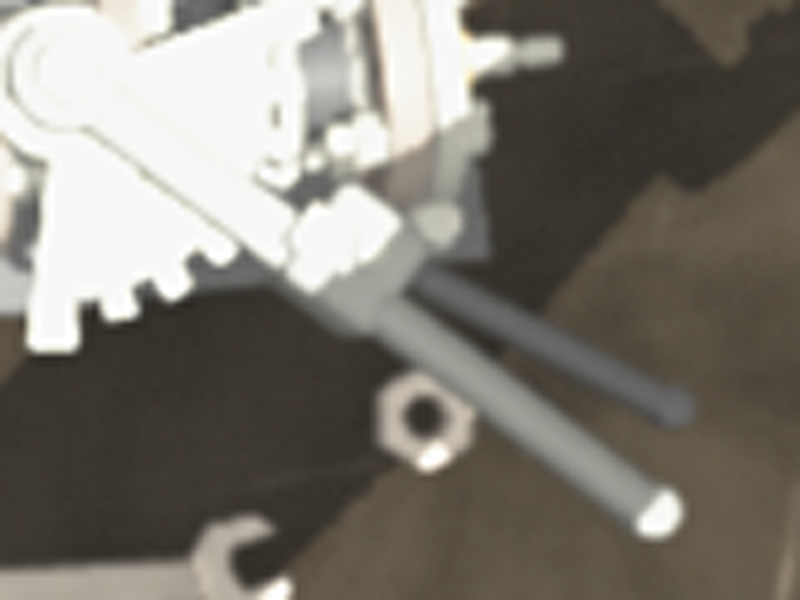

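The trigger now stands clear of the handle: its end is at (680,405) and the handle's tip is at (658,512). It is diverging at the full let-go angle, so the pawl has dropped into the middle notch. Before the nudge it was still riding on the rim. The nut and spanner haven't moved and the arm is clear, so I hand in.

```bash
python3 -c "
from plant import ctrl
print(ctrl.sign_off())"
```

```text
the job is handed in; nothing more can be done
None
```

The job is handed in, but no verdict came back: the bleed cock is shut against its stop, the valve lever is latched in the middle notch with the trigger let go (0.837 rad by camera against the 0.845 limit, though the notch's play should hold it to about 0.81), and the loose parts look unmoved.

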